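# Hold a spring clamp open astride the template

## Robot

A 6-joint arm with a two-finger parallel gripper is mounted at the origin on a cart in front of the work surface, level with it; the furniture and walls round the work are solid. World frame = base frame: x ahead of the robot, y to its left, z up, the work surface at z = 0. Lengths are in m, angles in degrees, forces in N, time in s.
With the tool pointing down it reaches from about 0.35 to 0.85 m from the base axis. Payload 8.1 kg.
Tool frame: the origin (TCP) lies at the very end of the fingers, on their centre line; the grasp point (between the pads) lies 19 mm behind it; z points along the fingers, y is the line along which they close (so a half turn about z gives the same grasp; the last joint's range is limited). The gripper opens to 93 mm and grips with 3 to 60 N. Pads are 15 mm wide; open, the fingers measure 128 mm over their backs; the gripper's body (75 mm by 188 mm) begins 65 mm behind the grasp point.
Start: joints at [-74.909, 7.471, 85.268, -0, 87.261, -4.893], TCP at [0.205, -0.564, 0.219] pointing down, gripper open.
Joint ranges: [-169.43, 169.43], [-51.17, 129.36], [1.28, 143.12], [-76.62, 256.62], [0, 156.53], [-152.29, 152.29]. Speed limits (degrees/s): [136.94, 136.94, 159.86, 180, 180, 180].

## Interface

Orientations are given as a 3x3 rotation matrix whose columns are the frame's x, y, z axes.
In Python, from cell import arm, vision, ticket, models gives the robot as it stands.
- The arm moves only by the shell command python3 -m crank 'ROWS' [OPENING]. ROWS is JSON, one flat list of numbers, 4 for each row, row after row: the shift along the tool's x, y, z in cm, then the turn about the tool's z in degrees. In form: [dx, dy, dz, turn, dx, dy, dz, turn, ...]. A call has 1 to 10 rows; each row is the pose to reach, as a shift and turn from the pose commanded when the call began, along the tool's axes at that moment; what a row does not reach only later rows make up. A row lasts 1/10 s, in which the tool goes at most 50 mm and 8.59 degrees, less where a joint would pass 70% of its speed; a pose out of reach is approached as far as the arm can. A call with a gripper value outside its range is refused whole. OPENING is the closure, from -1 (fully open) to 1 (shut), so that 0 is half open, set as the call begins (- or left out, the last holds). The fingers move at their own pace and stop on an object; the grip force is fixed at half the most. Time passes only in rows, so rows that repeat a pose let the fingers close. It gives the time, the measured TCP pose, the force, the opening and the grip force at its end, in the units of the state.
- arm.observe(): the state, without advancing time (a new reading comes with each control period).
- vision.get_image(name): name is "scene" or "top" or "wrist"; returns a dict with "img" (400x640x3 uint8, blue, green, red), "fx", "fy", "cx", "cy" (pixels), "k1" (the pictures are not rectified: a ray, as slopes to the right and down, at radius r is drawn at 1 + k1 r^2 times it, then the intrinsics apply), "pose" (4x4, takes a point from camera to world coordinates); the wrist camera has in their place "mount" (4x4, takes a point from camera to tool coordinates, whose origin is the TCP and whose axes are the flange's). Camera axes: x right, y down, z forward; pixel columns grow to the right and rows downward; lengths in m; the calibration is good to about 2 mm. A picture is of the moment at which its call begins: read the wrist's pose just before it. There is no depth.
- ticket.sign_off(): hands the job in; it is judged then, once.
Trained networks look in a picture, given as the dict that the camera call returned (one of the last four; its "shot" number tells which), for a name from the list of things; names that differ only in an ending like _2 or _b are one class to them, and where a whole thing is asked for, a point or a joint stands for the part that bears it (a point fixed in the world has none). Each returns a list of dicts, best first, with "score" (0 to 1); they miss things now and then, are a little off and sometimes report something else, mostly with a low value. They report only what shows in the picture. A call takes as long as a camera call. They do not tell look-alikes from the thing itself.
- models.search_frame(picture, label): "bbox" ([left, top, width, height] in pixels, round what is visible of it).
- models.trace(picture, label): "region" (400x640 bool, what is visible of it) and "bbox" ([left, top, width, height] in pixels, round what is visible of it).
The state is a dict: "time_s": time; "q": joint angles; "joint_velocities": joint speeds; "joint_efforts": joint torques, N m; "tcp_pos": TCP position; "ee_rot": TCP orientation; "force": force on the tool from outside, world axes, zero at the start; "torque": the same for the moment, N m; "width": finger opening in m; "grip_force": force on a finger pad.
Only numpy, scipy, OpenCV 4.12 (cv2) and the standard library are available. Lean on these libraries where they do the work, as an engineer would, in place of code of your own. Each camera call takes 0.05 s, during which the arm holds its last target. There are 200 camera calls.

## Task

To get ready for clamping a thin facing strip onto the template board that stands in the slotted block, squeeze the handles of the spring clamp on the rack, take it off with its jaws open, and bring it upright over the middle of the template's raised tongue. The tongue's top edge must stand well inside the gaping jaws, one jaw on each side, touching nothing. Finish while holding it there, squeezed wide open, having knocked neither the template nor the things standing around.

Things in the scene. Friction and masses are not known exactly. Their poses are not given: they have to be found in the camera images.
- clamp_grip (a point): Black spring clamp (like a big clothes peg, 22 mm wide, 120 mm tall, 0.12 kg), handles up, clipped on the rack. Point midway between the handles, 46 mm above the pivot, 20 mm below their tops. x: the line along which they close (square to the strip); y: along the strip; z: up. Alike both ways. Handles here: 48 mm over all closed (60 mm at the tops), 18 mm and parallel when squeezed to the stop.
- clamp_mouth (a point): Point midway between the clamp's two rubber jaw pads, 46 mm below the pivot, 92 mm below clamp_grip along the clamp's own z; same axes. The space between the jaws reaches from their tips (7 mm below this point) to the pivot block (37 mm above it). Fully squeezed the jaws stand about 33 mm apart here, narrowing to about 10 mm near the pivot block.
- clamp_jaw (a joint): How far each of the clamp's two halves has swung open, rad (both alike): 0 clipped on the rack, 0.3 at the stop. Takes about 5 N on each handle at first, 10 N at the stop; a grip of 20 N or more takes it to the stop. Let go, it snaps shut. The flat handle faces, from 24 to 66 mm above the pivot, lean out 17 degrees at 0 and are parallel at 0.3.
- clamp_rack: Fixed wooden foot 70 x 170 mm, 18 mm thick, with an upright plywood strip 6 mm thick along its own y, top edge 75 mm above the bench; end brackets 68 mm high. The clamp's pivot block sits on the strip's top edge, the jaws reach 43 mm down on either side. Origin: centre of the underside.
- template_stand: Fixed slotted wooden block 63 x 150 mm, 28 mm high, in which a brown template board 5 mm thick stands upright along the block's own y axis: 130 mm wide up to its shoulders 88 mm above the bench, with a raised tongue 54 mm wide in the middle, up to 120 mm. Origin: centre of the underside.
- template_edge (a point): Middle of the top edge of the template's raised tongue, 120 mm above the bench; own y axis along the edge, x across the board's thickness.
- wax_tin: Bystander: tin 78 mm across, 34 mm high; origin at the centre of its underside.
- screw_jar: Bystander: clear jar 69 mm across, 84 mm high; origin at the centre of its underside.
- sanding_block: Bystander: brown sanding block 70 x 110 x 31 mm; origin at the centre of its underside.
Not all that is in view belongs to the job. Of the things that look like the part that bears clamp_grip, the largest one is meant.

How it is judged (in metres and radians):
On the way:
1. the clamp is squeezed open and lifted clear of the rack (value of joint clamp_jaw above 0.2 rad and z of clamp_mouth in the frame of clamp_rack above 0.085 m and contact force between clamp and clamp_rack below 0.3 N), for 0.2 s.
At the end, for the whole second after the job is handed in: Still held, squeezed open (0.22 rad or more), at rest, upright and in line with the template (0.25 rad); the tongue's top edge is between the jaws, 8-40 mm above their tips, within 13 mm of mid-gap and 16 mm of the tongue's middle; the clamp touches neither template nor block (value of joint clamp_jaw above 0.22 rad and x of template_edge in the frame of clamp_mouth between -0.013 and 0.013 m and y of template_edge in the frame of clamp_mouth between -0.016 and 0.016 m and z of template_edge in the frame of clamp_mouth between 0.001 and 0.033 m and angle between the y axis of clamp_mouth and the y axis of template_edge, either way round below 0.25 rad and angle between clamp_mouth's own z axis and vertical below 0.25 rad and contact force between clamp and template_stand below 0.3 N and contact force between the fingers and clamp above 4 N and linear speed of clamp below 0.02 m/s); the arm keeps its last pose, push and grip.
It fails at once if the clamp or the robot knocks or bites the template or its block (over 5 N) (contact force between any of clamp, the arm, the fingers and template_stand above 5 N).
It fails at once if the round tin is pushed away (distance of wax_tin from where it was at the start of the episode above 0.025 m).
It fails at once if the jar is pushed away (distance of screw_jar from where it was at the start of the episode above 0.025 m).
It fails at once if the sanding block is pushed away (distance of sanding_block from where it was at the start of the episode above 0.025 m).
It also fails if it takes over 38 s, if anything falls off the work surface, if the arm or the gripper's body presses on something with over 40 N, if the wrist force passes 120 N, or if a joint passes its speed limit or range.

## Working session

There is one attempt and no reset: what is moved stays moved. The work goes in short steps, Python scripts to look and compute and a shell command to move; the robot and the scene stay as the last step left them, time stands still between calls to the robot, and variables do not carry over. Pictures are saved under pics/ and viewed, at most 11 in all, crops included, and the job is handed in when it is done.

```bash
ls; mkdir -p pics; cat > h.py <<'E'
import numpy as np, cv2
from cell import arm, vision, ticket, models
def cam(n):
    s=arm.observe(); p=vision.get_image(n)
    if 'pose' not in p:
        T=np.eye(4);T[:3,:3]=s['ee_rot'];T[:3,3]=s['tcp_pos'];p['pose']=T@p['mount']
    return p
def ray(p,u,v):
    x=np.array([(u-p['cx'])/p['fx'],(v-p['cy'])/p['fy']]);s=x.copy()
    for _ in range(20): s=x/(1+p['k1']*(s@s))
    P=np.array(p['pose']);return P[:3,3],P[:3,:3]@np.r_[s,1]
def atz(p,u,v,z):
    o,d=ray(p,u,v);return o+d*(z-o[2])/d[2]
def proj(p,X):
    P=np.array(p['pose']);c=P[:3,:3].T@(np.array(X)-P[:3,3]);s=c[:2]/c[2];s=s*(1+p['k1']*(s@s))
    return np.array([s[0]*p['fx']+p['cx'],s[1]*p['fy']+p['cy']])
E
cat > a.py <<'E'
from h import *
np.set_printoptions(precision=3,suppress=True)
s=arm.observe();print(s['ee_rot'],s['tcp_pos'],s['width'],s['time_s'])
for n in('top','scene'):
    p=cam(n);cv2.imwrite(f'pics/{n}.png',p['img']);print(n,p['pose'])
    for l in('clamp_grip','clamp_rack','template_stand','wax_tin','screw_jar','sanding_block'):
        for r in models.search_frame(p,l)[:4]:
            b=r['bbox'];print(l,round(r['score'],2),np.round(b),atz(p,b[0]+b[2]/2,b[1]+b[3]/2,0.05)[:2])
E
python3 a.py
```

```text
pics
[[ 0.94   0.342 -0.   ]
 [ 0.342 -0.94   0.002]
 [ 0.    -0.002 -1.   ]] [ 0.205 -0.563  0.218] 0.09257840030526061 0.0
top [[-0.018 -0.997  0.073  0.508]
 [-0.999  0.021  0.035 -0.029]
 [-0.037 -0.073 -0.997  0.953]
 [ 0.     0.     0.     1.   ]]
clamp_grip 0.77 [391. 193.  25.  26.] [ 0.543 -0.204]
clamp_grip 0.65 [388. 252.  21.  16.] [ 0.422 -0.188]
clamp_grip 0.6 [342. 241.  20.  24.] [ 0.439 -0.083]
clamp_rack 0.7 [350. 188.  79.  36.] [ 0.543 -0.173]
template_stand 0.76 [215. 188.  64.  44.] [0.54  0.159]
wax_tin 0.75 [210. 121.  33.  32.] [0.716 0.206]
wax_tin 0.37 [213. 192.  68.  41.] [0.536 0.159]
screw_jar 0.93 [293. 112.  36.  38.] [0.724 0.007]
sanding_block 0.59 [347. 117.  51.  34.] [ 0.714 -0.137]
scene [[-0.679 -0.301  0.669 -0.203]
 [-0.734  0.261 -0.628  0.719]
 [ 0.015 -0.917 -0.398  0.584]
 [ 0.     0.     0.     1.   ]]
clamp_grip 0.67 [365. 217.  21.  29.] [ 0.432 -0.076]
clamp_grip 0.6 [397. 204.  21.  34.] [ 0.416 -0.183]
clamp_grip 0.57 [366. 166.  18.  47.] [ 0.601 -0.276]
clamp_rack 0.86 [338. 193.  62.  45.] [ 0.499 -0.131]
template_stand 0.74 [234. 217.  63.  69.] [0.529 0.173]
template_stand 0.68 [366. 166.  18.  46.] [ 0.604 -0.274]
wax_tin 0.73 [188. 225.  38.  26.] [0.668 0.236]
wax_tin 0.51 [370. 174.  14.  40.] [ 0.572 -0.25 ]
screw_jar 0.61 [254. 183.  27.  44.] [0.72  0.021]
sanding_block 0.96 [289. 189.  46.  26.] [ 0.654 -0.078]
```

```bash
python3 - <<'E'
import cv2,numpy as np
a=cv2.imread('pics/top.png')[100:290,190:460];b=cv2.imread('pics/scene.png')[140:310,170:440]
a=cv2.resize(a,None,fx=2.2,fy=1.55*1,interpolation=2) if 0 else cv2.resize(a,(426,300),interpolation=cv2.INTER_CUBIC)
a=cv2.resize(cv2.imread('pics/top.png')[100:290,190:460],(432,304),interpolation=2)
b=cv2.resize(b,(432,272),interpolation=2)
cv2.imwrite('pics/c1.png',np.vstack([a,b]))
E
```

```text
(no output)
```

View pics/c1.png

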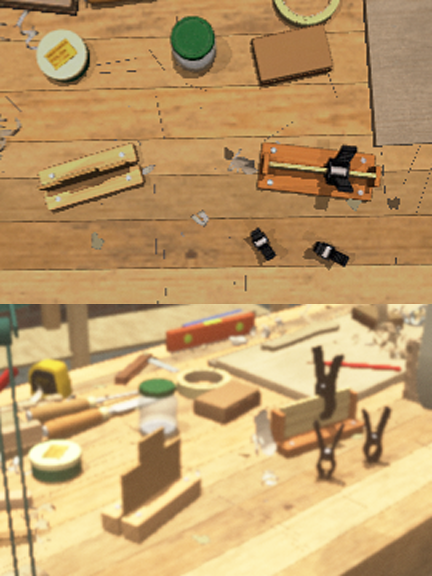

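The top picture shows three look-alikes: a clamp on the rack strip at about (403,206), and two small ones standing on the bench at (398,260) and (352,253). The one on the rack is the largest and matches the description. I'll move the wrist camera closer to confirm it.

```bash
python3 -m crank '[0,0,-10,0,0,0,-10,0,35,-22,-12,-66,35,-22,-12,-66,35,-22,-12,-66,35,-22,-12,-66,35,-22,-12,-66,35,-22,-12,-66,35,-22,-12,-66,35,-22,-12,-66]' -1; python3 -m crank '[0,0,0,0]'
python3 - <<'E'
from h import *
np.set_printoptions(precision=3,suppress=True)
s=arm.observe();print(s['ee_rot'],s['tcp_pos'],s['q'],s['time_s'])
p=cam('wrist');print(p['mount']);cv2.imwrite('pics/w1.png',p['img'])
E
```

```text
time_s: 1.7
tcp_pos: [0.4512, -0.2467, 0.3384]
ee_rot: [[0.064, 0.998, 0.001], [0.998, -0.064, -0.001], [-0.0, 0.001, -1.0]]
force: [0.4, -1.7, 0.3]
width: 0.0926
grip_force: 0.0
time_s: 1.8
tcp_pos: [0.4534, -0.2437, 0.3386]
ee_rot: [[0.06, 0.998, 0.002], [0.998, -0.06, 0.001], [0.001, 0.002, -1.0]]
force: [-0.5, 0.4, 0.8]
width: 0.0929
grip_force: 0.0
[[ 0.06   0.998  0.002]
 [ 0.998 -0.06   0.001]
 [ 0.001  0.002 -1.   ]] [ 0.453 -0.244  0.339] [-34.051  -6.886  87.291   0.118  99.537 -30.594] 1.8
[[-0.    -0.956 -0.294  0.083]
 [ 1.    -0.     0.    -0.001]
 [-0.    -0.294  0.956 -0.166]
 [ 0.     0.     0.     1.   ]]
```

View pics/w1.png

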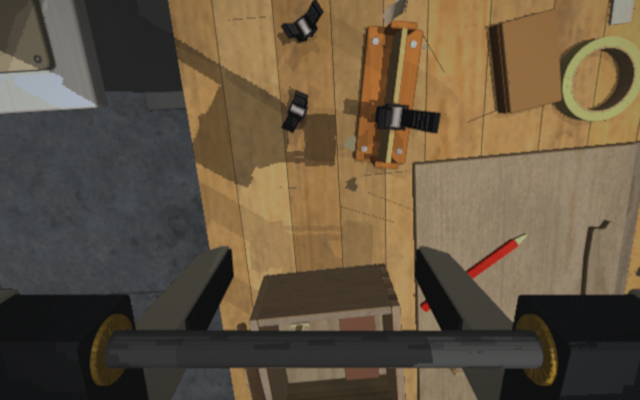

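```bash
python3 - <<'E'
from h import *
i=cv2.imread('pics/w1.png')[10:180,270:470]
cv2.imwrite('pics/c2.png',cv2.resize(i,(700,595),interpolation=2))
E
```

```text
(no output)
```

View pics/c2.png

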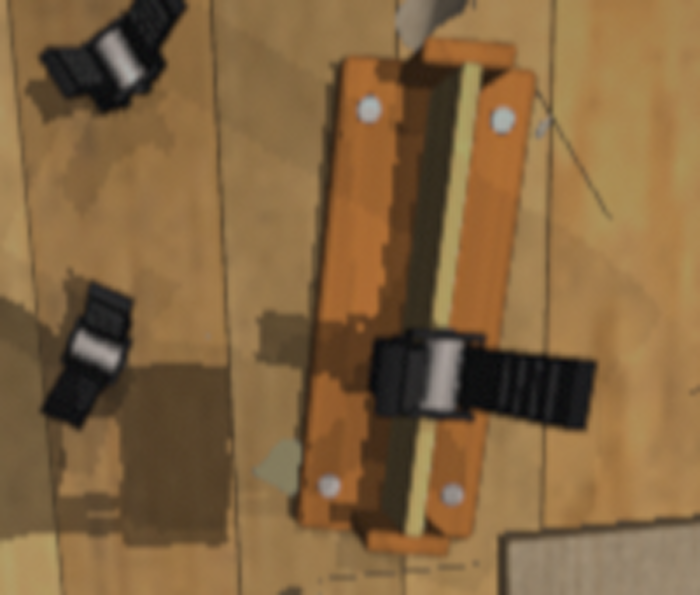

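The crop confirms it. The clamp on the rack at full-frame (397,117) is clearly larger than the two on the bench at (304,27) and (297,110). The strip's top edge runs from (405,29) to (388,163).

```bash
python3 - <<'E'
from h import *
np.set_printoptions(precision=4,suppress=True)
p=cam('wrist')
f=lambda u,v:(270+u/3.5,10+v/3.5)
a=atz(p,*f(472,65),.075);b=atz(p,*f(413,535),.075);print(a,b,np.linalg.norm(a-b),np.degrees(np.arctan2(*(a-b)[1::-1])))
print('piv',atz(p,*f(445,375),.095),atz(p,*f(445,375),.085),'R top',atz(p,*f(590,395),.151),'L top',atz(p,*f(375,378),.151))
t=cam('top');y=atz(t,403,206,.13);print(y)
for q,l in((p,'wrist'),):
  for r in models.search_frame(q,'clamp_grip')[:3]:print(r)
E
```

```text
[ 0.5499 -0.1012  0.075 ] [ 0.5297 -0.2482  0.075 ] 0.14840695644883567 82.19145371873341
piv [ 0.5371 -0.1934  0.095 ] [ 0.539  -0.1942  0.085 ] R top [ 0.566  -0.1973  0.151 ] L top [ 0.5068 -0.1889  0.151 ]
[ 0.5405 -0.1872  0.13  ]
{'bbox': [378.5, 99.6, 60.7, 31.5], 'score': 0.9}
{'bbox': [285.4, 86.8, 24.5, 43.0], 'score': 0.81}
{'bbox': [280.4, 2.0, 41.7, 39.0], 'score': 0.56}
```

```bash
cat > g.py <<'E'
import sys
from h import *
np.set_printoptions(precision=4,suppress=True)
s=arm.observe();R=np.array(s['ee_rot']);g=np.array([float(x) for x in sys.argv[1:4]])
print('t',s['time_s'],'pos',s['tcp_pos'],'yang',np.degrees(np.arctan2(R[1,1],R[0,1])),'w',s['width'],s['grip_force'],'tilt',R[:,2])
print('delta tool cm',R.T@(g-s['tcp_pos'])*100)
E
python3 g.py .5375 -.1935 .22
```

```text
t 2.0 pos [ 0.4498 -0.2492  0.3379] yang -4.112468579151297 w 0.09305315279796773 0.0 tilt [-0.0004 -0.0003 -1.    ]
delta tool cm [ 6.1918  8.3558 11.7796]
```

```bash
python3 -m crank '[3,4,6,2,6.2,8.3,11.8,4,6.2,8.3,11.8,4,6.2,8.3,11.8,4,6.2,8.3,11.8,4,6.2,8.3,11.8,4]' 
python3 - <<'E'
from h import *
np.set_printoptions(precision=4,suppress=True)
for k in range(4):
    s=arm.observe();R=np.array(s['ee_rot']);print(s['tcp_pos'],np.degrees(np.arctan2(R[1,1],R[0,1])),s['time_s'])
    p=cam('wrist')
cv2.imwrite('pics/w2.png',p['img'])
print(proj(p,[.5375,-.1935,.151]))
E
```

```text
time_s: 2.6
tcp_pos: [0.5371, -0.1943, 0.2214]
ee_rot: [[0.141, 0.99, 0.001], [0.99, -0.141, -0.001], [-0.001, 0.001, -1.0]]
force: [0.3, 0.3, 0.6]
width: 0.0932
grip_force: 0.0
[ 0.5371 -0.1943  0.2214] -8.133955529999794 2.6
[ 0.5375 -0.1944  0.2222] -8.139783792255518 2.65
[ 0.5376 -0.1943  0.2224] -8.138052390381958 2.7
[ 0.5377 -0.1941  0.2223] -8.122931858103023 2.75
[323.6181 216.4553]
```

View pics/w2.png

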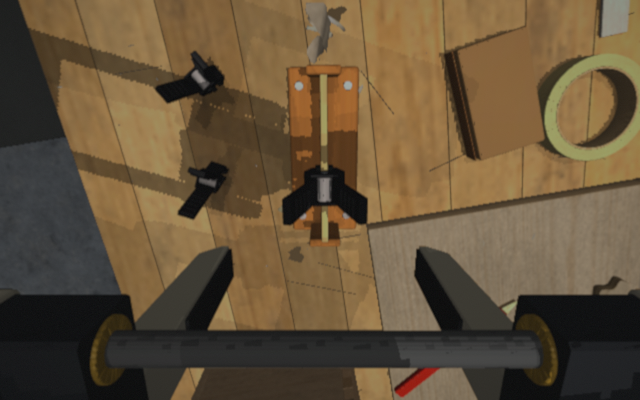

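```bash
python3 - <<'E'
from h import *
np.set_printoptions(precision=4,suppress=True)
p=cam('wrist')
m=models.trace(p,'clamp_grip')
for r in m[:1]:
    M=r['region'];print(r['bbox'],r['score'])
    for c in (286,288,290,292,358,360,362,364):
        v=np.flatnonzero(M[:,c]); print(c,v.min() if len(v) else None,v.max() if len(v) else None,end='; ')
for u,v in((284,210),(366,209)):print(atz(p,u,v,.151))
for v in (100,230):
    print(atz(p,324,v,.075))
E
python3 g.py .5375 -.1935 .112
python3 - <<'E'
import cv2
i=cv2.imread('pics/w2.png')[150:250,270:380];cv2.imwrite('pics/c3.png',cv2.resize(i,(660,600),interpolation=2))
E
```

```text
[156.7, 49.5, 63.6, 54.3] 0.88
286 None None; 288 None None; 290 None None; 292 None None; 358 None None; 360 None None; 362 None None; 364 None None; [ 0.5109 -0.1845  0.151 ]
[ 0.5675 -0.1919  0.151 ]
[ 0.549 -0.117  0.075]
[ 0.5325 -0.2327  0.075 ]
t 2.9 pos [ 0.5376 -0.1932  0.2213] yang -8.069554729100133 w 0.09252672213097357 0.0 tilt [ 0.0019 -0.001  -1.    ]
delta tool cm [-0.0235 -0.0265 10.9342]
```

View pics/c3.png

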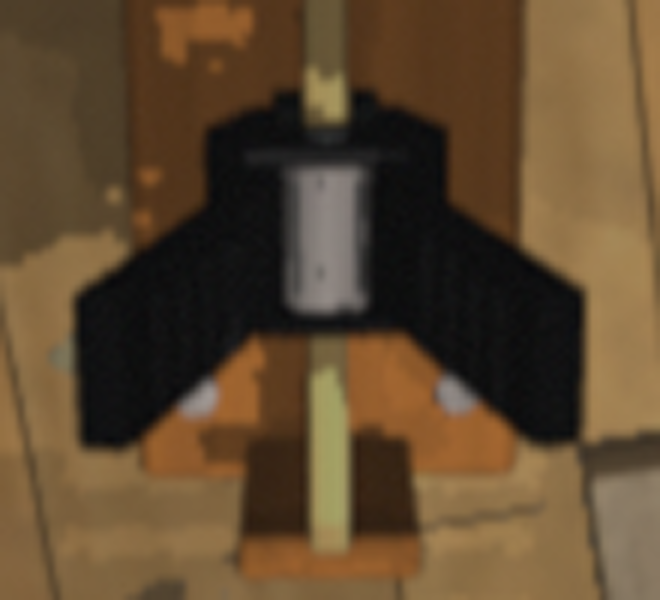

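The crop shows the handle tops at about (283,212) and (367,212). That puts the clamp near (0.539, -0.190). I'll go down and squeeze.

```bash
python3 -m crank '[0.4,0.1,4,0,0.4,0.1,8,0,0.4,0.1,10.5,0,0.4,0.1,10.9,0,0.4,0.1,10.9,0,0.4,0.1,10.9,0]' ; python3 g.py .539 -.19 .112;  python3 -m crank '[0,0,0,0,0,0,0,0,0,0,0,0,0,0,0,0,0,0,0,0,0,0,0,0,0,0,0,0,0,0,0,0]' 1;python3 g.py .539 -.19 .112
```

```text
time_s: 3.5
tcp_pos: [0.5402, -0.1892, 0.1133]
ee_rot: [[0.14, 0.99, 0.003], [0.99, -0.14, -0.001], [-0.001, 0.003, -1.0]]
force: [0.6, 0.7, 0.4]
width: 0.0928
grip_force: 0.0
t 3.5 pos [ 0.5402 -0.1892  0.1133] yang -8.022001797060033 w 0.092812394722252 0.0 tilt [ 0.0029 -0.0013 -1.    ]
delta tool cm [-0.0918 -0.1124  0.1264]
time_s: 4.3
tcp_pos: [0.5405, -0.1892, 0.113]
ee_rot: [[0.139, 0.99, 0.003], [0.99, -0.139, -0.001], [-0.001, 0.004, -1.0]]
force: [0.4, 0.6, 9.7]
width: 0.0338
grip_force: 6.5
t 4.3 pos [ 0.5405 -0.1892  0.113 ] yang -8.012994892853678 w 0.03383609777040107 6.497834313777275 tilt [ 0.0034 -0.0014 -1.    ]
delta tool cm [-0.1012 -0.1362  0.0998]
```

```bash
python3 -m crank '[0,0,0,0,0,0,0,0,0,0,0,0,0,0,0,0,0,0,0,0,0,0,0,0,0,0,0,0]';python3 - <<'E'
from h import *
p=cam('wrist');cv2.imwrite('pics/w3.png',p['img'])
E
```

```text
time_s: 5.0
tcp_pos: [0.5402, -0.1892, 0.1134]
ee_rot: [[0.139, 0.99, 0.003], [0.99, -0.139, -0.001], [-0.001, 0.003, -1.0]]
force: [-3.7, 1.4, 12.5]
width: 0.0182
grip_force: 30.0
```

View pics/w3.png

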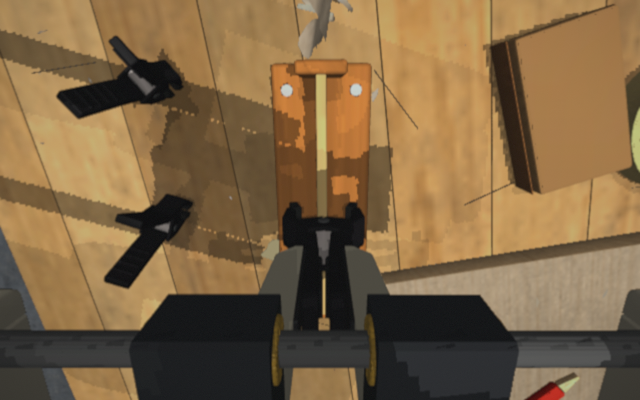

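The handles are squeezed to 18.2 mm with a 30 N grip, and the jaws stand open on both sides of the strip. Now I'll lift straight up.

```bash
python3 -m crank '[0,0,-1,0,0,0,-2.5,0,0,0,-4.5,0,0,0,-7,0,0,0,-10,0,0,0,-13,0,0,0,-16,0,0,0,-16,0,0,0,-16,0]';python3 - <<'E'
from h import *
np.set_printoptions(precision=4,suppress=True)
p=cam('top');s=cam('scene');cv2.imwrite('pics/t2.png',np.vstack([p['img'][180:240,200:300].repeat(4,0).repeat(4,1),s['img'][200:290,200:300].repeat(4,0).repeat(4,1)]))
for q in(p,s):
  for l in ('template_stand','clamp_grip'):
    for r in models.trace(q,l)[:2]:print(l,r['bbox'],r['score'])
E
```

```text
time_s: 5.95
tcp_pos: [0.5394, -0.1888, 0.2719]
ee_rot: [[0.139, 0.99, 0.002], [0.99, -0.139, -0.001], [-0.001, 0.002, -1.0]]
force: [-0.3, 0.5, -2.3]
width: 0.0186
grip_force: 30.0
template_stand [215.9, 191.4, 63.8, 38.4] 0.63
clamp_grip [346.6, 244.1, 17.6, 21.7] 0.59
clamp_grip [387.0, 252.6, 11.1, 10.6] 0.48
template_stand [233.9, 217.5, 61.3, 70.5] 0.87
clamp_grip [364.8, 109.7, 21.0, 46.0] 0.91
clamp_grip [394.7, 203.8, 20.5, 35.3] 0.57
```

View pics/t2.png

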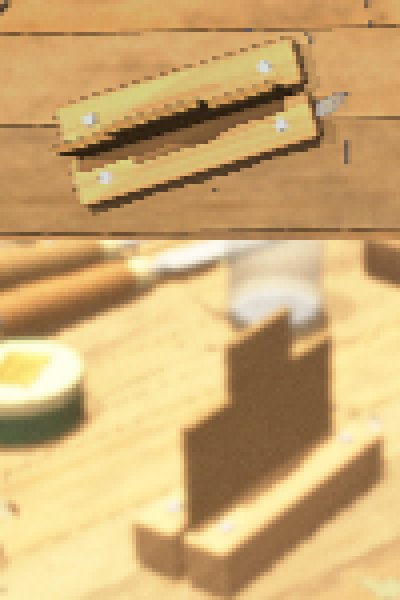

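The top view shows the block with its top corners at about (214,207), (275,190), (280,214) and (221,232). In the scene view the tongue's top edge runs from about (257,226) to (272,217).

```bash
python3 - <<'E'
from h import *
np.set_printoptions(precision=4,suppress=True)
p=cam('top');s=cam('scene')
C=[atz(p,u,v,.028) for u,v in((214.5,207),(275,190),(279.5,214),(221.3,232))]
print(np.array(C),'c',np.mean(C,0))
y=(C[0]-C[1])+(C[3]-C[2]);print('yang',np.degrees(np.arctan2(y[1],y[0])),np.linalg.norm(C[0]-C[1]),np.linalg.norm(C[1]-C[2]))
a=atz(s,257.2,226,.12);b=atz(s,272.3,217.7,.12);print('tongue',a,b,(a+b)/2,np.linalg.norm(a-b),np.degrees(np.arctan2(*(a-b)[1::-1])))
E
python3 g.py .53 .16 .27
```

```text
[[0.5511 0.2421 0.028 ]
 [0.5889 0.0957 0.028 ]
 [0.5313 0.0856 0.028 ]
 [0.4911 0.2256 0.028 ]] c [0.5406 0.1623 0.028 ]
yang 105.24806140087007 0.15113461208423495 0.05841026048608565
tongue [0.5286 0.194  0.12  ] [0.5386 0.1461 0.12  ] [0.5336 0.1701 0.12  ] 0.04889596649012564 101.7150077475145
t 6.35 pos [ 0.5386 -0.1885  0.2701] yang -8.017404704066351 w 0.018443595994224286 29.97166782617569 tilt [-0.0014  0.0006 -1.    ]
delta tool cm [34.3849 -5.7151  0.0279]
```

```bash
python3 -m crank '[4,-1,0,-7,9,-2,0,-14,14,-3,0,-22.5,19,-4,0,-22.5,23,-4,0,-22.5,23,-4,0,-22.5,23,-4,0,-22.5,23,-4,0,-22.5]';python3 - <<'E'
from h import *
p=cam('wrist');cv2.imwrite('pics/w4.png',p['img']);print(proj(p,[.538,.166,.12]))
E
```

```text
time_s: 7.15
tcp_pos: [0.5314, 0.0439, 0.2708]
ee_rot: [[-0.25, 0.968, -0.0], [0.968, 0.25, -0.0], [-0.0, -0.0, -1.0]]
force: [0.5, 0.7, -0.1]
width: 0.0183
grip_force: 30.0
[369.0640965   50.70072383]
```

View pics/w4.png

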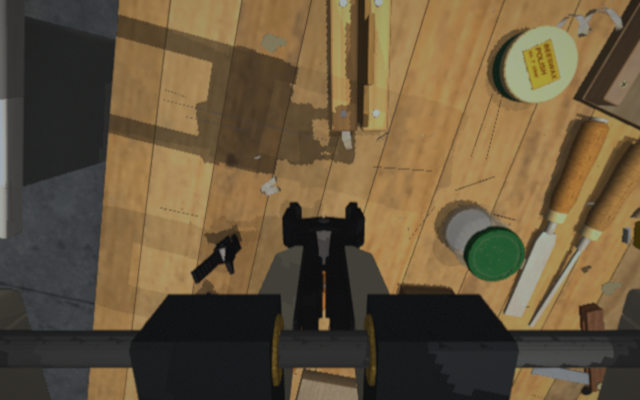

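```bash
python3 - <<'E'
from h import *
np.set_printoptions(precision=4,suppress=True)
p=cam('wrist');s=arm.observe();R=np.array(s['ee_rot'])
X=atz(p,358.5,130,.028);Y=atz(p,360,10,.028);t=np.array(s['tcp_pos'])
print(X,R.T@(X-t)*100,Y,R.T@(Y-t)*100, 'predicted', R.T@(np.array([.539,.166,.12])-t)*100)
E
```

```text
[0.5581 0.0958 0.028 ] [ 4.4239  3.8904 24.2823] [0.5262 0.2125 0.028 ] [16.5157  3.6958 24.2796] predicted [11.6959  3.7786 15.0807]
```

```bash
python3 -m crank '[3,2,0,0,5,3.8,0,1,5,3.8,0,1,5,3.8,0,1,5,3.8,0,1]';python3 - <<'E'
from h import *
p=cam('wrist');i=p['img'];cv2.imwrite('pics/w5.png',cv2.resize(i[20:280,200:440],(552,598),interpolation=2));print(proj(p,[.539,.166,.12]))
E
```

```text
time_s: 7.75
tcp_pos: [0.5556, 0.1013, 0.2709]
ee_rot: [[-0.232, 0.973, -0.0], [0.973, 0.232, -0.0], [-0.0, -0.0, -1.0]]
force: [-0.5, 0.3, -1.9]
width: 0.0184
grip_force: 30.0
[322.65220301 113.42983121]
```

View pics/w5.png

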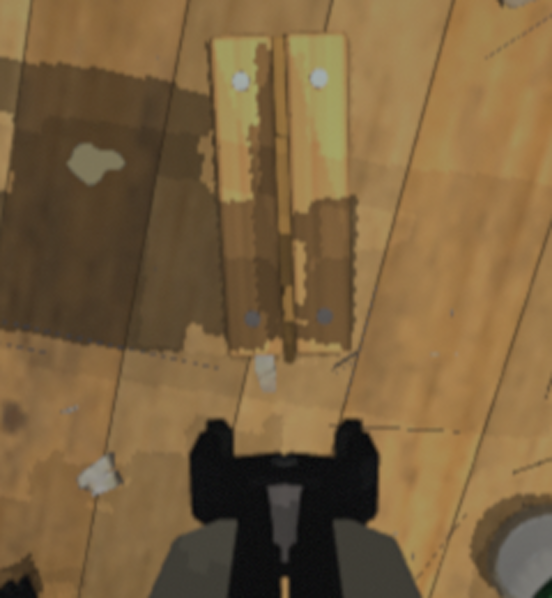

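The tongue's top edge centre is at about (323.5,111) in the full frame, against a predicted (322.7,113.4). The jaws are open and centred near column 323. I'll compute the final shift next.

```bash
python3 - <<'E'
from h import *
np.set_printoptions(precision=4,suppress=True)
p=cam('wrist');s=arm.observe();R=np.array(s['ee_rot']);t=np.array(s['tcp_pos'])
T=lambda x,y,z:t+R@np.array([x,y,z])
X=atz(p,323.5,111.3,.12);print('edge',X,R.T@(X-t)*100)
for v in(135,210,285):
  A=atz(p,200+(281+(v-135)*6/150)/2.3,20+v/2.3,.12);print(R.T@(A-t)*100)
print('mouth',proj(p,T(0,0,.073)),'tip front',[proj(p,T(.011,y,.08)) for y in(-.017,.017)], 'seen ',(200+232/2.3,200+335/2.3,20+422/2.3))
E
```

```text
edge [0.5393 0.168  0.12  ] [ 6.8476 -0.0424 15.1025]
[ 9.4901 -0.1525 15.102 ]
[ 6.8472 -0.0443 15.1025]
[ 4.064   0.0697 15.1031]
mouth [324.1054 216.5944] tip front [array([300.3284, 198.8524]), array([347.8624, 198.8422])] seen  (300.8695652173913, 345.6521739130435, 203.47826086956522)
```

```bash
python3 -m crank '[3,0,0,-1,6,0,0,-2,7,0,2,-2,7,0,4,-2,7,0,5.5,-2,7,0,5.5,-2,7,0,5.5,-2]';python3 - <<'E'
from h import *
np.set_printoptions(precision=4,suppress=True)
p=cam('wrist');s=arm.observe();i=p['img'];cv2.imwrite('pics/w6.png',cv2.resize(i[60:310,200:440],(576,600),interpolation=2))
R=np.array(s['ee_rot']);t=np.array(s['tcp_pos']);E=np.array([.5393,.168,.12]);print(proj(p,E),R.T@(E-t)*100)
for w in(-.027,.027):print(proj(p,E+R[:,0]*w))
E
```

```text
time_s: 8.55
tcp_pos: [0.5395, 0.1701, 0.2162]
ee_rot: [[-0.266, 0.964, -0.0], [0.964, 0.266, -0.0], [-0.0, -0.0, -1.0]]
force: [-0.2, -0.6, -0.4]
width: 0.0183
grip_force: 30.0
[323.059  209.2738] [-0.1983 -0.1322  9.6986]
[323.0829 241.7197]
[323.0338 174.902 ]
```

View pics/w6.png

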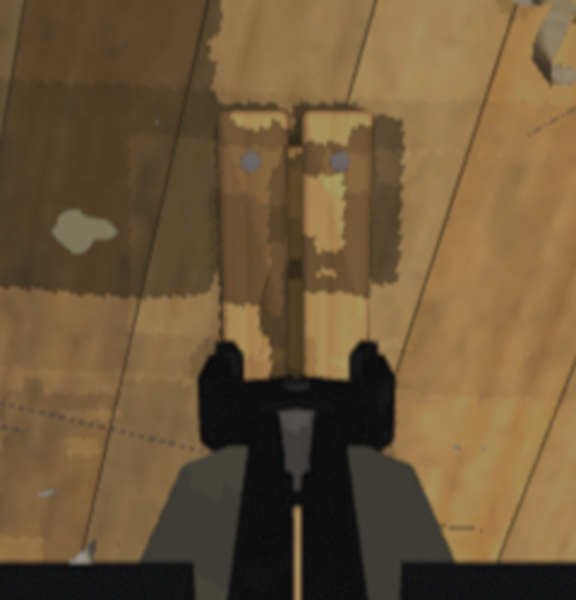

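The board is at crop column 294, with the jaws centred at 296, so it is aligned to about 1 mm. The tongue's far end is at full row 172, against a predicted 175. I'll go down.

```bash
python3 -m crank '[0,0,0.7,0,0,0,1.4,0,0,0,2.1,0,0,0,2.8,0,0,0,3.5,0,0,0,4.1,0,0,0,4.1,0,0,0,4.1,0,0,0,4.1,0,0,0,4.1,0]';python3 g.py .5393 .168 .175; python3 - <<'E'
from h import *
p=cam('wrist');s=cam('scene')
a=cv2.resize(p['img'][60:310,200:440],(384,400),interpolation=2);b=cv2.resize(s['img'][150:290,210:350],(400,400),interpolation=2)
cv2.imwrite('pics/w7.png',np.hstack([a,b]))
E
```

```text
time_s: 9.6
tcp_pos: [0.5398, 0.1708, 0.1755]
ee_rot: [[-0.267, 0.964, 0.001], [0.964, 0.267, 0.0], [-0.0, 0.001, -1.0]]
force: [0.4, 0.0, -0.9]
width: 0.0183
grip_force: 30.0
t 9.6 pos [0.5398 0.1708 0.1755] yang 15.485553474352898 w 0.01831065154422183 29.971636533737183 tilt [ 0.0009  0.0002 -1.    ]
delta tool cm [-0.2588 -0.1186  0.0497]
```

View pics/w7.png

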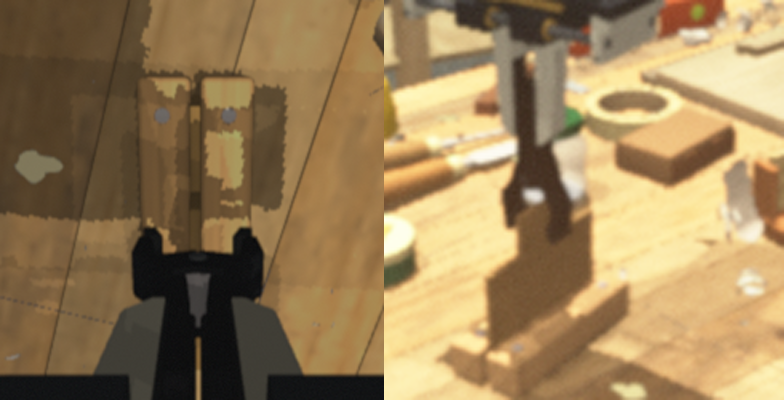

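The jaws straddle the tongue, with the board at crop column 196 and the jaws centred at 198. No contact force shows, so I'm handing it in.

```bash
python3 -c "
from cell import ticket;print(ticket.sign_off())"
```

```text
the job is handed in; nothing more can be done
None
```

I handed the job in at about 10 s: the clamp is held squeezed open and upright over the middle of the tongue, about 1 mm off mid-gap, with no contact force showing; the sign-off gave no verdict.

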